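Load the spray cans into the gravity-feed rack in order of use

ROBOT

A 6-joint arm with a two-finger parallel gripper is mounted at the origin on a cart in front of the work surface, level with it; the furniture and walls round the work are solid. World frame = base frame: x ahead of the robot, y to its left, z up, the work surface at z = 0. Lengths are in m, angles in rad, forces in N, time in s.
With the tool pointing down it reaches from about 0.35 to 0.775 m from the base axis. Payload 7.3 kg.
Tool frame: the origin (TCP) lies between the finger pads; the fingertips stand ahead of it and the grasp point (between the pads) lies 6 mm ahead of it (robot.tip_extent is the x of the fingertips in the tool frame, in m); x points along the fingers, z is the direction in which the jaws open and shut, and the axes are right-handed (so a half turn about x gives the same grasp; the last joint's range is limited). The gripper opens to 92 mm and grips with 3 to 60 N. Pads are 19 mm wide; open, the fingers measure 130 mm over their backs; the gripper's body (75 mm by 190 mm) begins 47 mm behind the grasp point.
Start: joints at [1.081, 0.342, 1.524, -0, 1.275, -0.146], TCP at [0.177, 0.494, 0.252] pointing down, gripper open.
Joint ranges: [-2.53, 2.53], [-0.77, 2.02], [0.04, 2.7], [-1, 4.14], [0.28, 2.66], [-3.11, 3.11]. Speed limits (rad/s): [2.57, 2.57, 3.14, 3.14, 3.14, 3.14].

INTERFACE

Orientations are given as [roll, pitch, yaw] about the fixed x, y, z axes, in that order (R = Rz(yaw) Ry(pitch) Rx(roll)).
In Python, from cell import robot gives the robot as it stands. The module is installed in compiled form; this text tells all that it offers.
- The arm moves only by the shell command python3 -m creep 'ROWS' [FORCE]. ROWS is JSON, a list of rows, each an object with "translation": the shift along the tool's x, y, z in m, a list of three; "twist": the turn, a rotation vector about the tool's x, y, z in rad, a list of three; "hand": the opening in per cent of the stroke, from 0 (shut) to 100 (fully open). A call has 1 to 5 rows; each row is the pose to reach, as a shift and turn from the pose measured when the call began, along the tool's axes at that moment; what a row does not reach only later rows make up. A row lasts 1/10 s, in which the tool goes at most 50 mm and 8.59 degrees, less where a joint would pass 70% of its speed; a pose out of reach is approached as far as the arm can. A call with a gripper value outside its range is refused whole. The fingers move at their own pace and stop on an object; FORCE is the grip in N (left out, the last holds). Time passes only in rows, so rows that repeat a pose let the fingers close. It gives the time, the measured TCP pose, the force and the opening at its end, in the units of the state.
- robot.observe(): the state, without advancing time (a new reading comes with each control period).
- robot.read_camera(name): name is "side" or "top" or "wrist"; returns the picture (420x560x3 uint8, blue, green, red); there is no depth.
- robot.calibration(name): a dict with "intrinsics" (3x3 intrinsics, pixels), "dist" ([k1, k2, p1, p2, k3] as OpenCV has them; the pictures are not rectified), "cam_to_world" (4x4, takes a point from camera to world coordinates); the wrist camera has in their place "mount" (4x4, takes a point from camera to tool coordinates, whose origin is the TCP and whose axes are the tool frame's). Camera axes: x right, y up, looking along -z (the intrinsics and any distortion apply to the point x, -y, -z); pixel columns grow to the right and rows downward; lengths in m; the calibration is good to about 2 mm. A picture is of the moment at which its call begins: read the wrist's pose just before it. calibration takes no time and is no camera call.
- robot.hand_in(): hands the job in, once; it reports no verdict.
The state is a dict: "time": time; "qpos": joint angles; "qvel": joint speeds; "joint_efforts": joint torques, N m; "tool_pos": TCP position; "tool_rot": TCP orientation; "contact_force": force on the tool from outside, world axes, zero at the start; "torque": the same for the moment, N m; "opening": finger opening in m.
Only numpy, scipy, OpenCV 4.12 (cv2) and the standard library are available. Lean on these libraries where they do the work, as an engineer would, in place of code of your own. Each camera call takes 0.05 s, during which the arm holds its last target. There are 200 camera calls.

TASK

Restock the gravity-feed rack with the four spray cans from the delivery tray. The rack hands out first whatever went in first and the paint job runs from the primer in the widest can to the clear coat in the slimmest, so lay them on the high end one at a time from widest to slimmest, each with its cap at the low side wall, and let each roll down to the stop or the can before it. Leave the siphon jar, mixing cup and spray bottle where they stand.

Things in the scene. Friction and masses are not known exactly. Their poses are not given: they have to be found in the camera images.
- can_widest_mid (a point): Middle (on the axis) of the metal body of the widest of 4 spray cans, lying in the tray: straight cylinder 53 mm thick, 92 mm long, 150 g, aluminium with a white band, dark grey cap as thick as the can. x runs along the can: cap end at x = -58 mm, base end at +34 mm. At the start the point is 44 mm above the table. Grip here, fingers closing across the can.
- can_wide_mid (a point): Middle (on the axis) of the metal body of the second widest of 4 spray cans, lying in the tray: straight cylinder 46 mm thick, 92 mm long, 120 g, aluminium with a white band, dark grey cap as thick as the can. x runs along the can: cap end at x = -58 mm, base end at +34 mm. At the start the point is 40 mm above the table. Grip here, fingers closing across the can.
- can_slim_mid (a point): Middle (on the axis) of the metal body of the second slimmest of 4 spray cans, lying in the tray: straight cylinder 39 mm thick, 92 mm long, 100 g, aluminium with a white band, dark grey cap as thick as the can. x runs along the can: cap end at x = -58 mm, base end at +34 mm. At the start the point is 36 mm above the table. Grip here, fingers closing across the can.
- can_slimmest_mid (a point): Middle (on the axis) of the metal body of the slimmest of 4 spray cans, lying in the tray: straight cylinder 32 mm thick, 92 mm long, 75 g, aluminium with a white band, dark grey cap as thick as the can. x runs along the can: cap end at x = -58 mm, base end at +34 mm. At the start the point is 32 mm above the table. Grip here, fingers closing across the can.
- tray: Black delivery tray, fixed, 104 x 306 mm, ends 20 mm high. Four V saddles in a row along y, 75 mm apart, a can lying along x in each, in any order, caps to -x. Ribs 25 mm high stand only under the can ends (x -44..-28 and +35..+47 mm; a can's listed point is at x = +12); between them fingers can reach down to the tray floor, 4 mm up. Origin: centre of the underside.
- rack: Gravity-feed rack, fixed: a lane 225 mm long, 102 mm wide inside, sloping down 0.21 rad from its high open end (+y) to a 30 mm stop at y = -108 mm. Low side wall (10 mm) at -x, high one (34 mm) at +x. Cans lie along x and roll on two ledges, x -51..-22 and +38..+51 mm; fingers may dip 12 mm into the slot between. Origin: on the table under the middle; z up.
- rack_load (a point): Where to lay a can: a point level with the ledge tops near the rack's high end, 58 mm above the table, in the slot, 12 mm to +x of the lane's middle line: a can's listed point goes straight above it (can then centred in the lane). Axes as the rack's. The ledges rise 0.213 mm per mm of y. Released here a can rolls down by itself; the full row ends 25 mm downhill of this point.
- siphon_mid (a point): Middle of a glass siphon jar with a tan nozzle on its lid, 34 mm wide, 72 mm high, standing near the work. Leave it alone.
- cup_mid (a point): Middle of a white plastic mixing cup, 60 mm wide, 42 mm high, standing near the work. Leave it alone.
- bottle_mid (a point): Middle of a pale pump spray bottle, 43 mm wide, 130 mm high, standing near the work. Leave it alone.

How it is judged:
On the way, in this order (a step that is already met when the one before it is completed fails the run):
1. the widest can rests at the outlet stop, cap at the low wall (y of can_widest_mid in the frame of rack between -0.0996 and -0.0756 m and z of can_widest_mid in the frame of rack between 0.0414 and 0.0574 m and x of can_widest_mid in the frame of rack between 0.003 and 0.025 m and angle between the x axis of can_widest_mid and the x axis of rack, either way round below 0.15 rad), for 0.2 s.
2. the second widest can rests second in the row, cap at the low wall (y of can_wide_mid in the frame of rack between -0.0506 and -0.0266 m and z of can_wide_mid in the frame of rack between 0.0483 and 0.0643 m and x of can_wide_mid in the frame of rack between 0.003 and 0.025 m and angle between the x axis of can_wide_mid and the x axis of rack, either way round below 0.15 rad), for 0.2 s.
3. the second slimmest can rests third in the row, cap at the low wall (y of can_slim_mid in the frame of rack between -0.0084 and 0.0156 m and z of can_slim_mid in the frame of rack between 0.0537 and 0.0697 m and x of can_slim_mid in the frame of rack between 0.003 and 0.025 m and angle between the x axis of can_slim_mid and the x axis of rack, either way round below 0.15 rad), for 0.2 s.
4. the slimmest can rests last in the row, cap at the low wall (y of can_slimmest_mid in the frame of rack between 0.0268 and 0.0508 m and z of can_slimmest_mid in the frame of rack between 0.0577 and 0.0737 m and x of can_slimmest_mid in the frame of rack between 0.003 and 0.025 m and angle between the x axis of can_slimmest_mid and the x axis of rack, either way round below 0.15 rad), for 0.2 s.
At the end, for the whole second after the job is handed in: All four cans lie in the lane in one row, widest at the outlet stop, then ever slimmer uphill: each within 12 mm of its place along the lane and 8 mm in height, across the lane within 0.15 rad, cap at the low wall (listed point 3 to 25 mm to +x of the middle line), at rest and let go (all of step 1 and all of step 2 and all of step 3 and all of step 4 and linear speed of each of can_widest, can_wide, can_slim, can_slimmest below 0.02 m/s); the robot touches nothing.
It fails at once if the siphon jar is moved by more than 30 mm (distance of siphon_mid from where it was at the start of the episode above 0.03 m).
It fails at once if the mixing cup is moved by more than 30 mm (distance of cup_mid from where it was at the start of the episode above 0.03 m).
It fails at once if the spray bottle is moved by more than 30 mm (distance of bottle_mid from where it was at the start of the episode above 0.03 m).
It also fails if it takes over 80 s, if anything falls off the work surface, if the arm or the gripper's body presses on something with over 40 N, if the wrist force passes 120 N, or if a joint passes its speed limit or range.

## Working session

There is one attempt and no reset: what is moved stays moved. The work goes in short steps, Python scripts to look and compute and a shell command to move; the robot and the scene stay as the last step left them, time stands still between calls to the robot, and variables do not carry over. Pictures are saved under pics/ and viewed, about 12 in all and at most 16, crops included, and the job is handed in when it is done.

```bash
mkdir -p pics; python3 - <<'E'
from cell import robot
import cv2,numpy as np
s=robot.observe();print(s)
print(robot.tip_extent)
for n in("top","side"):
    cv2.imwrite(f"pics/{n}0.png",robot.read_camera(n))
for n in("top","side","wrist"):
    print(n,{k:np.round(v,4).tolist() for k,v in robot.calibration(n).items()})
E
```

```text
{'time': 0.0, 'qpos': array([ 1.08100136e+00,  3.42728736e-01,  1.52502617e+00, -1.39879203e-05,
        1.27539977e+00, -1.46027056e-01]), 'qvel': array([-0.00081209, -0.00048876,  0.00016096,  0.00055257, -0.00047182,
       -0.00196224]), 'joint_efforts': array([-2.57998554e-04, -4.31251216e+01, -2.44212878e+01,  7.19343591e-02,
        5.59485366e-02, -1.47215346e-04]), 'tool_pos': array([0.17676264, 0.49395069, 0.25103862]), 'tool_rot': array([ 3.00412845,  1.56923425, -2.05202435]), 'contact_force': array([-0.41281795, -0.53567856, -0.32933433]), 'torque': array([ 0.03269306,  0.02530977, -0.04795971]), 'opening': 0.09191467423233911}
0.025
top {'intrinsics': [[529.6849, 0.0, 281.0992], [0.0, 529.6849, 202.8409], [0.0, 0.0, 1.0]], 'dist': [0.02, 0.0, 0.0, 0.0, 0.0], 'cam_to_world': [[-0.0911, 0.9683, -0.2328, 0.3764], [-0.9958, -0.09, 0.0153, 0.1957], [-0.0062, 0.2332, 0.9724, 1.1204], [0.0, 0.0, 0.0, 1.0]]}
side {'intrinsics': [[409.3113, 0.0, 276.9107], [0.0, 409.3113, 213.3796], [0.0, 0.0, 1.0]], 'dist': [-0.0576, 0.0, 0.0, 0.0, 0.0], 'cam_to_world': [[0.8998, 0.2237, -0.3746, 0.3135], [-0.4361, 0.4901, -0.7547, -0.4521], [0.0147, 0.8424, 0.5386, 0.5266], [0.0, 0.0, 0.0, 1.0]]}
wrist {'intrinsics': [[313.6528, 0.0, 280.158], [0.0, 313.6528, 207.9778], [0.0, 0.0, 1.0]], 'dist': [0.0248, 0.0, 0.0, 0.0, 0.0], 'mount': [[0.0012, 0.2804, -0.9599, -0.1335], [0.0007, 0.9599, 0.2804, 0.0761], [1.0, -0.0011, 0.001, -0.0004], [0.0, 0.0, 0.0, 1.0]]}
```

View pics/top0.png

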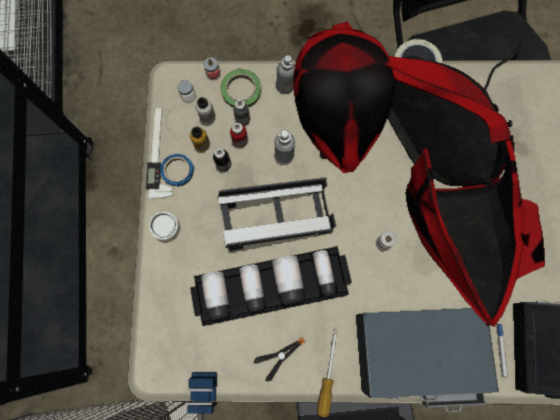

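View pics/side0.png

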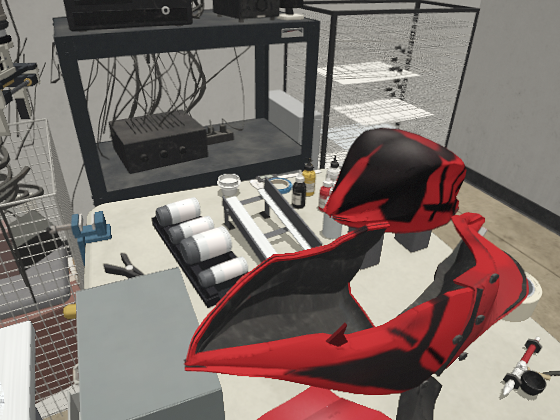

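The top view shows the rack at cols 218–333, rows 180–245, with the wide ledge (-x, low wall) at the bottom. The tray is below it, with can bodies at about (214,288), (251,280), (289,275) and (323,265), caps pointing down (-x). The cup is at (164,226), the small jar at (386,241), and the bottles are beyond the rack. Next I measure.

```bash
cat > h.py <<'E'
from cell import robot
import cv2,numpy as np
from scipy.spatial.transform import Rotation as R
def T_tool(s=None):
    s=s or robot.observe(); T=np.eye(4); T[:3,:3]=R.from_euler('xyz',s['tool_rot']).as_matrix(); T[:3,3]=s['tool_pos']; return T
def cam(n,s=None):
    c=robot.calibration(n); M=c['cam_to_world'] if n!='wrist' else T_tool(s)@c['mount']
    return np.array(c['intrinsics']),np.array(c['dist']),np.array(M)
def rays(n,px,s=None):
    K,d,M=cam(n,s); u=cv2.undistortPoints(np.array(px,float).reshape(-1,1,2),K,d)[:,0]
    v=np.c_[u[:,0],-u[:,1],-np.ones(len(u))]@M[:3,:3].T; return M[:3,3],v
def onz(n,px,z,s=None):
    o,v=rays(n,px,s); return o+v*((np.asarray(z)-o[2])/v[:,2])[:,None]
def proj(n,P,s=None):
    K,d,M=cam(n,s); p=(np.atleast_2d(P)-M[:3,3])@M[:3,:3]; p=p*[1,-1,-1]
    return cv2.projectPoints(p,np.zeros(3),np.zeros(3),K,d)[0][:,0]
E
python3 - <<'E'
from h import *
im=cv2.imread('pics/top0.png')
c=im[170:330,185:360]; cv2.imwrite('pics/crop0.png',cv2.resize(c,None,fx=4.5,fy=3.7,interpolation=cv2.INTER_CUBIC)[:600] if 0 else cv2.resize(c,None,fx=3.75,fy=3.75,interpolation=cv2.INTER_CUBIC))
print(onz('top',[[164,226],[386,241],[285,150],[222,160]],[.04,.06,.06,.03]))
E
```

```text
[[ 0.60831021  0.42534792  0.04      ]
 [ 0.53172832 -0.02469145  0.06      ]
 [ 0.74360291  0.16040053  0.06      ]
 [ 0.74400153  0.29697323  0.03      ]]
```

View pics/crop0.png

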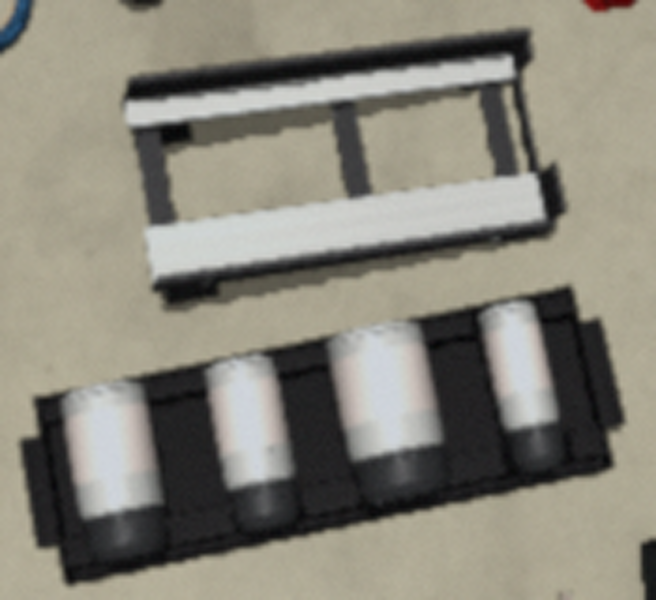

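```bash
cat > m1.py <<'E'
from h import *
S=lambda p:np.array(p,float)/3.75+[185,170]-0.37
px=S([[147,228],[155,278],[541,172],[548,222],[125,103],[512,55],[130,127],[517,78]])
r=np.array([[-22,112.5],[-51,112.5],[-22,-108],[-51,-108],[51,112.5],[51,-108],[38,112.5],[38,-108]])/1e3
z=.0235+.213*(r[:,1]+.0821)
W=onz('top',px,z)[:,:2]
rc,wc=r.mean(0),W.mean(0); H=(r-rc).T@(W-wc); yaw=np.arctan2(H[0,1]-H[1,0],H[0,0]+H[1,1])
Rz=np.array([[np.cos(yaw),-np.sin(yaw)],[np.sin(yaw),np.cos(yaw)]]); t=wc-Rz@rc
print('rack',t.round(4),'yaw',yaw.round(4)); print('resid mm',((W-(r@Rz.T+t))*1e3).round(1).tolist())
print('load',(Rz@[.012,.080]+t).round(4))
im=cv2.imread('pics/top0.png'); g=cv2.cvtColor(im,cv2.COLOR_BGR2GRAY)
m=(g>110).astype(np.uint8); m[:245]=0; m[320:]=0; m[:,:190]=0;m[:,352:]=0
# tray interior only
n,l,st,ce=cv2.connectedComponentsWithStats(m)
for i in range(1,n):
    if 300<st[i,4]<2500:
        c,_=cv2.findContours((l==i).astype(np.uint8),0,2); rect=cv2.minAreaRect(c[0]); b=cv2.boxPoints(rect)
        w=onz('top',b,.04)[:,:2]; e=[w[1]-w[0],w[2]-w[1]]; L=[np.linalg.norm(q)*1e3 for q in e]
        k=e[int(np.argmax(L))]; k=k*np.sign(k[0])
        zc=.0
        for D,zz in((53,.044),(46,.040),(39,.036),(32,.032)):
            if abs(min(L)-D)<3.7: zc=zz
        print(ce[i].round(1),'dims',np.round(L,1),'yaw',np.arctan2(k[1],k[0]).round(3),'mid',onz('top',[np.array(rect[0])],zc or .04).round(4))
E
python3 m1.py
```

```text
rack [0.6138 0.1904] yaw 0.0926
resid mm [[1.1, -0.6], [2.4, -0.4], [1.5, -1.1], [1.3, 0.8], [-1.0, 0.1], [-1.3, 1.0], [-1.8, -0.6], [-2.2, 0.8]]
load [0.6183 0.2712]
[312.8 310.4] dims [234.6  71. ] yaw 1.479 mid [[0.4311 0.1734 0.04  ]]
```

```bash
sed -i "s/^m=(g>110).*/poly=S([[35,398],[570,290],[608,465],[70,580]]).astype(np.int32); pm=cv2.fillPoly(np.zeros_like(g),[poly],1); m=((g>110)\&(pm>0)).astype(np.uint8)/" m1.py; python3 m1.py
```

```text
rack [0.6138 0.1904] yaw 0.0926
resid mm [[1.1, -0.6], [2.4, -0.4], [1.5, -1.1], [1.3, 0.8], [-1.0, 0.1], [-1.3, 1.0], [-1.8, -0.6], [-2.2, 0.8]]
load [0.6183 0.2712]
[323.  266.7] dims [29.9 71.3] yaw 0.085 mid [[0.496  0.1055 0.032 ]]
[287.  273.2] dims [52.2 71.3] yaw 0.147 mid [[0.4876 0.181  0.044 ]]
[250.3 280.9] dims [62.6 71.6] yaw 0.117 mid [[0.4774 0.2675 0.04  ]]
[213.6 288.3] dims [64.6 71.5] yaw 0.131 mid [[0.47   0.3345 0.04  ]]
```

```bash
cat >> h.py <<'E'
def plan(xyz,yaw,s=None):
    """tool shift and twist to bring the grasp point to xyz, pointing down, jaws along the y axis turned by yaw"""
    T=T_tool(s); best=None
    for k in(0,np.pi):
        z=np.array([-np.sin(yaw+k),np.cos(yaw+k),0]); x=np.array([0,0,-1.]); Rt=np.c_[x,np.cross(z,x),z]
        w=R.from_matrix(T[:3,:3].T@Rt).as_rotvec()
        if best is None or np.linalg.norm(w)<np.linalg.norm(best): best=w
    d=np.array(xyz)+[0,0,.006]-T[:3,3]
    print('shift',(T[:3,:3].T@d).round(4).tolist(),'twist',best.round(3).tolist())
E
python3 - <<'E'
from h import *
s=robot.observe(); print(T_tool().round(3)); plan([.4876,.181,.19],.111)
print('box',onz('top',[[358,313],[492,307],[362,396]],.06).round(3))
E
```

```text
[[-0.001 -0.941  0.337  0.177]
 [-0.001  0.337  0.941  0.494]
 [-1.     0.    -0.001  0.251]
 [ 0.     0.     0.     1.   ]]
shift [0.0553, -0.3981, -0.1899] twist [-0.455, -0.001, -0.0]
box [[ 0.396  0.049  0.06 ]
 [ 0.384 -0.212  0.06 ]
 [ 0.243  0.061  0.06 ]]
```

```bash
r='x'; python3 -m creep '[{"translation":[0.0,-0.2,-0.095],"twist":[-0.455,0,0],"hand":67},{"translation":[0.0,-0.2,-0.095],"twist":[-0.455,0,0],"hand":67},{"translation":[0.0,-0.2,-0.095],"twist":[-0.455,0,0],"hand":67},{"translation":[0.0,-0.2,-0.095],"twist":[-0.455,0,0],"hand":67},{"translation":[0.0,-0.2,-0.095],"twist":[-0.455,0,0],"hand":67}]' 30
python3 -c "
from h import *
plan([.4876,.181,.19],.111)"
```

```text
time: 0.6
tool_pos: [0.3342, 0.3352, 0.251]
tool_rot: [2.59, 1.569, -2.01]
contact_force: [-0.2, 0.5, -1.5]
opening: 0.0622
shift [0.0551, -0.1351, -0.1703] twist [0.002, -0.002, -0.001]
```

```bash
python3 -m creep '[{"translation":[0.03,-0.135,-0.17],"twist":[0,0,0],"hand":67},{"translation":[0.03,-0.135,-0.17],"twist":[0,0,0],"hand":67},{"translation":[0.03,-0.135,-0.17],"twist":[0,0,0],"hand":67},{"translation":[0.03,-0.135,-0.17],"twist":[0,0,0],"hand":67},{"translation":[0.03,-0.135,-0.17],"twist":[0,0,0],"hand":67}]' 30
python3 -c "
from h import *
import pickle
s=robot.observe(); cv2.imwrite('pics/w1.png',robot.read_camera('wrist')); pickle.dump(s,open('w1.pkl','wb'))
plan([.4876,.181,.044],.111)"
```

```text
time: 1.1
tool_pos: [0.4895, 0.1781, 0.22]
tool_rot: [2.549, 1.568, -2.054]
contact_force: [-0.3, 0.1, -0.1]
opening: 0.0615
shift [0.1697, 0.0023, 0.0048] twist [-0.003, -0.003, -0.002]
```

View pics/w1.png

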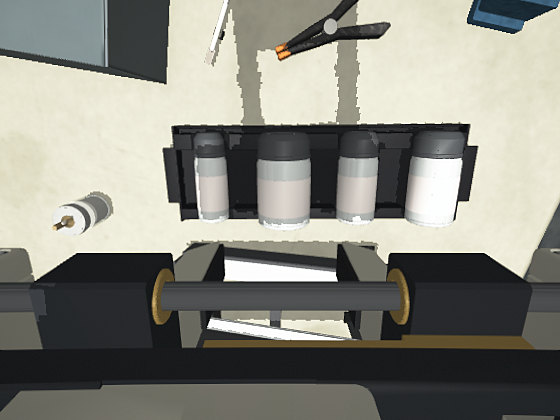

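The wrist view shows the tray from the far side (image up = -x). The slimmest can is at (212,185), the widest at (285,190), slim at (358,190) and wide at (435,190). The siphon jar is at (70,217), off to the left. Next I refine the positions.

```bash
python3 - <<'E'
from h import *
import pickle
s=pickle.load(open('w1.pkl','rb')); im=cv2.imread('pics/w1.png'); g=cv2.cvtColor(im,cv2.COLOR_BGR2GRAY)
m=(g>95).astype(np.uint8)
for name,c,D,z in(('slimmest',212,32,.032),('widest',285,53,.044),('slim',358,39,.036),('wide',435,46,.040)):
    pts=[]
    for r in(168,178,188,198,208):
        row=m[r]; a=c
        while row[a-1]: a-=1
        b=c
        while row[b+1]: b+=1
        pts+=[[(a+b)/2,r,b-a+1]]
    P=onz('wrist',[[p[0],p[1]] for p in pts],z,s); 
    wa=onz('wrist',[[pts[2][0]-pts[2][2]/2,188],[pts[2][0]+pts[2][2]/2,188]],z,s)
    k=np.polyfit(P[:,0],P[:,1],1)
    col=m[:,c]; t=185
    while col[t-1]: t-=1
    # cap joint is on top of can: height z+D/2
    J=onz('wrist',[[c,t-.5]],z+D/2e3,s)[0]
    x=J[0]+.034; print(name,'w',np.linalg.norm(wa[1]-wa[0]).round(4),'widths',[p[2] for p in pts],'slope',k[0].round(3),'joint row',t,'mid',x.round(4),np.polyval(k,x).round(4))
E
```

```text
slimmest w 0.0335 widths [32, 32, 32, 31, 31] slope 0.132 joint row 158 mid 0.4928 0.1049
widest w 0.0535 widths [53, 54, 53, 52, 52] slope 0.104 joint row 161 mid 0.4849 0.1802
slim w 0.0411 widths [39, 39, 40, 39, 38] slope 0.121 joint row 158 mid 0.4765 0.2551
wide w 0.052 widths [52, 53, 52, 51, 51] slope 0.111 joint row 159 mid 0.4691 0.3304
```

```bash
python3 -m creep '[{"translation":[0.05,0.004,0.004],"twist":[0,0,0],"hand":67},{"translation":[0.1,0.004,0.004],"twist":[0,0,0],"hand":67},{"translation":[0.14,0.004,0.004],"twist":[0,0,0],"hand":67},{"translation":[0.169,0.004,0.004],"twist":[0,0,0],"hand":67},{"translation":[0.169,0.004,0.004],"twist":[0,0,0],"hand":67}]' 25
python3 -m creep '[{"translation":[0,0,0],"twist":[0,0,0],"hand":40},{"translation":[0,0,0],"twist":[0,0,0],"hand":40},{"translation":[0,0,0],"twist":[0,0,0],"hand":40}]' 25
python3 -c "
from h import *
plan([.486,.1805,.044],.111);print(onz('wrist',[[0,0]],0)[0][:0])
L=np.array([.6183,.2712])
plan([*L,.17],.093)"
```

```text
time: 1.65
tool_pos: [0.4829, 0.1797, 0.047]
tool_rot: [1.967, 1.56, -2.637]
contact_force: [-0.3, 1.3, -0.0]
opening: 0.0619
time: 1.95
tool_pos: [0.4837, 0.18, 0.0485]
tool_rot: [2.057, 1.562, -2.546]
contact_force: [0.9, 0.0, -1.2]
opening: 0.0525
shift [-0.0015, -0.0023, 0.0002] twist [-0.002, -0.004, -0.008]
[]
shift [-0.1289, -0.1427, 0.0755] twist [0.016, -0.004, -0.008]
```

```bash
python3 -m creep '[{"translation":[-0.04,0,0],"twist":[0,0,0],"hand":40},{"translation":[-0.08,0,0],"twist":[0,0,0],"hand":40},{"translation":[-0.125,0,0],"twist":[0,0,0],"hand":40},{"translation":[-0.13,-0.03,0.015],"twist":[0,0,0],"hand":40},{"translation":[-0.13,-0.06,0.03],"twist":[0,0,0],"hand":40}]' 30
python3 -m creep '[{"translation":[0,-0.04,0.02],"twist":[0.016,0,0],"hand":40},{"translation":[0,-0.08,0.043],"twist":[0.016,0,0],"hand":40},{"translation":[0,-0.08,0.043],"twist":[0.016,0,0],"hand":40},{"translation":[0,-0.08,0.043],"twist":[0.016,0,0],"hand":40}]' 30
python3 -c "
from h import *
import pickle
s=robot.observe(); pickle.dump(s,open('w2.pkl','wb')); cv2.imwrite('pics/w2.png',robot.read_camera('wrist')); cv2.imwrite('pics/t2.png',robot.read_camera('top')[140:340,150:400].repeat(3,0).repeat(3,1))
plan([.6183,.2712,.17],.093);plan([.6183,.2712,.0851],.093)"
```

```text
time: 2.45
tool_pos: [0.5428, 0.2176, 0.1826]
tool_rot: [-3.109, 1.568, -1.43]
contact_force: [1.2, -0.5, -1.3]
opening: 0.0525
time: 2.85
tool_pos: [0.6176, 0.2693, 0.1822]
tool_rot: [3.002, 1.568, -1.617]
contact_force: [-0.1, 0.1, -1.1]
opening: 0.0524
shift [0.0071, -0.0017, 0.0025] twist [-0.001, -0.003, -0.0]
shift [0.092, -0.0017, 0.0028] twist [-0.001, -0.003, -0.0]
```

View pics/w2.png

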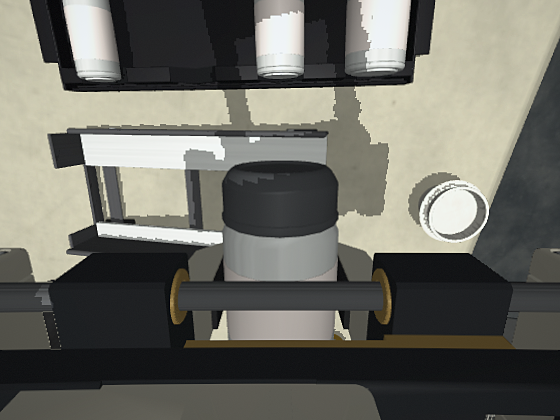

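```bash
python3 - <<'E'
from h import *
import pickle
s=pickle.load(open('w2.pkl','rb'))
yaw=.0926; Rz=np.array([[np.cos(yaw),-np.sin(yaw)],[np.sin(yaw),np.cos(yaw)]]); t=np.array([.6138,.1904])
px=[[82,136],[85,166],[326,137],[326,168],[97,222],[98,236]]
r=np.array([[-51,-108],[-22,-108],[-51,112.5],[-22,112.5],[38,-108],[51,-108]])/1e3
z=.0235+.213*(r[:,1]+.0821)
print(proj('wrist',np.c_[r@Rz.T+t,z],s).round(0).tolist())
W=onz('wrist',px,z,s); print(((W[:,:2]-t)@Rz*1e3).round(1).tolist())
# held can: cap joint (280,236) top of can
T=T_tool(s); G=T[:3,3]-[0,0,.006]
for q,zz in(([280,236],G[2]+.0265),([280,166],G[2]+.0265)):
  P=onz('wrist',[q],zz,s)[0]; print('from grasp',((P-G)[:2]@Rz*1e3).round(1))
E
```

```text
[[78.0, 131.0], [84.0, 163.0], [325.0, 135.0], [324.0, 172.0], [94.0, 223.0], [97.0, 236.0]]
[[-47.0, -105.2], [-19.3, -107.3], [-49.8, 113.1], [-25.6, 114.1], [36.6, -105.2], [51.5, -106.6]]
from grasp [-32.1  -0.3]
from grasp [-59.1  -0.3]
```

View pics/t2.png

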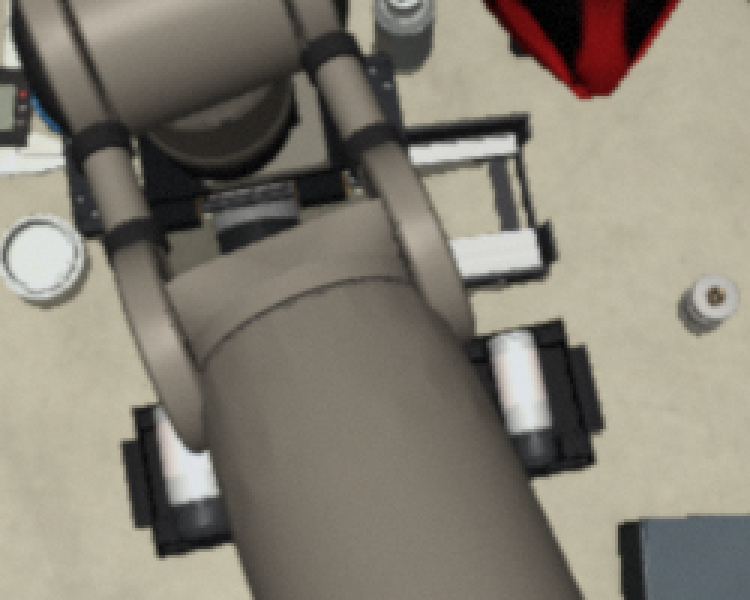

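```bash
python3 -m creep '[{"translation":[0.03,-0.001,0.002],"twist":[0,0,0],"hand":40},{"translation":[0.06,-0.001,0.002],"twist":[0,0,0],"hand":40},{"translation":[0.08,-0.001,0.002],"twist":[0,0,0],"hand":40},{"translation":[0.09,-0.001,0.002],"twist":[0,0,0],"hand":40},{"translation":[0.09,-0.001,0.002],"twist":[0,0,0],"hand":40}]' 30
python3 -c "
from h import *
plan([.6183,.2712,.0851],.093)"
```

```text
time: 3.45
tool_pos: [0.6167, 0.2697, 0.0927]
tool_rot: [2.61, 1.567, -2.011]
contact_force: [-0.7, -0.5, -0.1]
opening: 0.0521
shift [0.0016, -0.0017, 0.0014] twist [-0.001, -0.004, -0.002]
```

```bash
python3 -m creep '[{"translation":[0,0,0],"twist":[0,0,0],"hand":100},{"translation":[-0.015,0,0],"twist":[0,0,0],"hand":100},{"translation":[-0.05,0,0],"twist":[0,0,0],"hand":100},{"translation":[-0.09,0,0],"twist":[0,0,0],"hand":100},{"translation":[-0.12,0,0],"twist":[0,0,0],"hand":100}]' 30
python3 -m creep '[{"translation":[0,0.04,0],"twist":[0,0,0],"hand":63},{"translation":[0,0.08,0],"twist":[0,0,0],"hand":63},{"translation":[0,0.13,0.0],"twist":[0.0,0,0],"hand":63},{"translation":[0,0.13,0.03],"twist":[0.018,0,0],"hand":63},{"translation":[0,0.13,0.07],"twist":[0.018,0,0],"hand":63}]'
python3 -c "
from h import *
import pickle
s=robot.observe(); pickle.dump(s,open('w3.pkl','wb')); cv2.imwrite('pics/t3.png',robot.read_camera('top')[140:340,150:400].repeat(3,0).repeat(3,1))
plan([.4705,.3307,.12],.111)"
```

```text
time: 3.95
tool_pos: [0.6178, 0.2704, 0.2184]
tool_rot: [-2.112, 1.566, -0.449]
contact_force: [-0.1, 0.6, -1.1]
opening: 0.0881
time: 4.45
tool_pos: [0.4808, 0.3275, 0.2209]
tool_rot: [-1.808, 1.564, -0.166]
contact_force: [1.1, 0.1, 0.1]
opening: 0.0593
shift [0.095, 0.0112, -0.003] twist [-0.036, 0.003, 0.009]
```

View pics/t3.png

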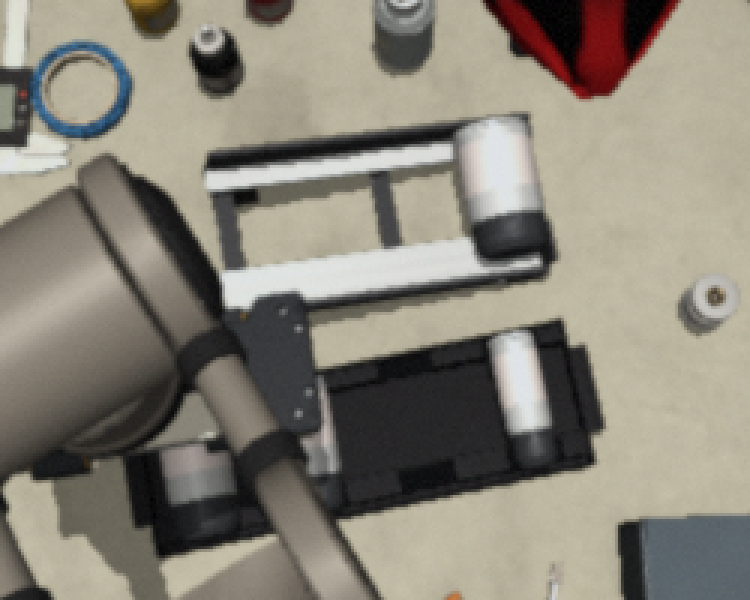

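```bash
cat >> h.py <<'E'
yaw=.0926; Rz=np.array([[np.cos(yaw),-np.sin(yaw)],[np.sin(yaw),np.cos(yaw)]]); t=np.array([.6138,.1904])
def rk(px,z): return ((onz('top',px,z)[:,:2]-t)@Rz*1e3).round(1)
def cr(p): return [[(a+.5)/3-.5+150,(b+.5)/3-.5+140] for a,b in p]
E
python3 -c "
from h import *
# body silhouette corners -> centre; cap joint at can top
print(rk(cr([[457,125],[525,118],[473,222],[540,212]]),.0494), rk(cr([[507,215]]),.0494+.0265), rk(cr([[498,168]]),.0494))
plan([.4705,.3307,.04],.111)"
```

```text
[[  55.4  -64.9]
 [  51.6 -112.6]
 [ -14.8  -62.4]
 [ -16.4 -109.2]] [[-19.7 -83.6]] [[ 19.7 -86.9]]
shift [0.175, 0.0119, -0.0032] twist [-0.036, 0.003, 0.009]
```

```bash
python3 -m creep '[{"translation":[0.04,0.012,-0.003],"twist":[-0.036,0,0],"hand":63},{"translation":[0.09,0.012,-0.003],"twist":[-0.036,0,0],"hand":63},{"translation":[0.14,0.012,-0.003],"twist":[-0.036,0,0],"hand":63},{"translation":[0.174,0.012,-0.003],"twist":[-0.036,0,0],"hand":63},{"translation":[0.175,0.012,-0.003],"twist":[-0.036,0,0],"hand":63}]' 25
python3 -m creep '[{"translation":[0,0,0],"twist":[0,0,0],"hand":35},{"translation":[0,0,0],"twist":[0,0,0],"hand":35},{"translation":[0,0,0],"twist":[0,0,0],"hand":35}]' 25
python3 -c "
from h import *
plan([.4705,.3307,.04],.111)
plan([.6183,.2712,.17],.093)"
```

```text
time: 5.0
tool_pos: [0.4687, 0.33, 0.0437]
tool_rot: [-1.335, 1.567, 0.347]
contact_force: [1.1, 0.1, 0.2]
opening: 0.0578
time: 5.3
tool_pos: [0.4703, 0.33, 0.0465]
tool_rot: [-1.404, 1.563, 0.279]
contact_force: [0.1, -5.4, 3.9]
opening: 0.0458
shift [0.0005, -0.0003, 0.0007] twist [0.0, 0.001, 0.007]
shift [-0.1285, -0.1415, -0.0747] twist [0.018, 0.001, 0.007]
```

```bash
python3 -m creep '[{"translation":[-0.04,0,0],"twist":[0,0,0],"hand":35},{"translation":[-0.08,0,0],"twist":[0,0,0],"hand":35},{"translation":[-0.125,0,0],"twist":[0,0,0],"hand":35},{"translation":[-0.128,-0.03,-0.015],"twist":[0.018,0,0],"hand":35},{"translation":[-0.128,-0.06,-0.03],"twist":[0.018,0,0],"hand":35}]' 30
python3 -m creep '[{"translation":[0,-0.04,-0.02],"twist":[0,0,0],"hand":35},{"translation":[0,-0.081,-0.045],"twist":[0,0,0],"hand":35},{"translation":[0,-0.081,-0.045],"twist":[0,0,0],"hand":35},{"translation":[0,-0.081,-0.045],"twist":[0,0,0],"hand":35}]' 30
python3 -c "
from h import *
plan([.6183,.2712,.058+.0235],.093)"
```

```text
time: 5.8
tool_pos: [0.5339, 0.3076, 0.18]
tool_rot: [-1.294, 1.555, 0.372]
contact_force: [0.8, -0.1, -0.8]
opening: 0.0454
time: 6.2
tool_pos: [0.6195, 0.2698, 0.1821]
tool_rot: [-1.266, 1.554, 0.397]
contact_force: [-0.5, -0.1, -2.5]
opening: 0.0453
shift [0.0945, 0.0026, 0.001] twist [-0.0, 0.005, 0.016]
```

```bash
python3 -m creep '[{"translation":[0.03,0.002,0.001],"twist":[0,0,0.016],"hand":35},{"translation":[0.06,0.002,0.001],"twist":[0,0,0.016],"hand":35},{"translation":[0.083,0.002,0.001],"twist":[0,0,0.016],"hand":35},{"translation":[0.092,0.002,0.001],"twist":[0,0,0.016],"hand":35},{"translation":[0.092,0.002,0.001],"twist":[0,0,0.016],"hand":35}]' 30
python3 -c "
from h import *
plan([.6183,.2712,.058+.0235],.093)"
```

```text
time: 6.7
tool_pos: [0.6175, 0.2719, 0.0897]
tool_rot: [0.382, 1.565, 2.047]
contact_force: [0.5, 0.4, -1.0]
opening: 0.0451
shift [0.0022, -0.0007, -0.0008] twist [0.001, 0.005, -0.002]
```

```bash
python3 -m creep '[{"translation":[0,0,0],"twist":[0,0,0],"hand":100},{"translation":[-0.015,0,0],"twist":[0,0,0],"hand":100},{"translation":[-0.05,0,0],"twist":[0,0,0],"hand":100},{"translation":[-0.09,0,0],"twist":[0,0,0],"hand":100},{"translation":[-0.12,0,0],"twist":[0,0,0],"hand":100}]' 30
python3 -m creep '[{"translation":[0,0.04,0],"twist":[0.018,0,0],"hand":62},{"translation":[0,0.08,0],"twist":[0.018,0,0],"hand":62},{"translation":[0,0.12,0],"twist":[0.018,0,0],"hand":62},{"translation":[0,0.14,0],"twist":[0.018,0,0],"hand":62},{"translation":[0,0.14,0],"twist":[0.018,0,0],"hand":62}]'
python3 -c "
from h import *
import pickle
s=robot.observe(); pickle.dump(s,open('w3.pkl','wb')); cv2.imwrite('pics/t4.png',robot.read_camera('top')[140:340,150:400].repeat(3,0).repeat(3,1))
plan([.478,.2553,.036],.111)"
```

```text
time: 7.2
tool_pos: [0.6185, 0.2718, 0.2154]
tool_rot: [-0.54, 1.563, 1.125]
contact_force: [0.3, -0.2, 0.2]
opening: 0.0805
time: 7.7
tool_pos: [0.4772, 0.2588, 0.2179]
tool_rot: [-0.706, 1.561, 0.942]
contact_force: [0.3, 0.5, 0.5]
opening: 0.0573
shift [0.1757, 0.0027, -0.0049] twist [-0.034, 0.007, 0.008]
```

View pics/t4.png

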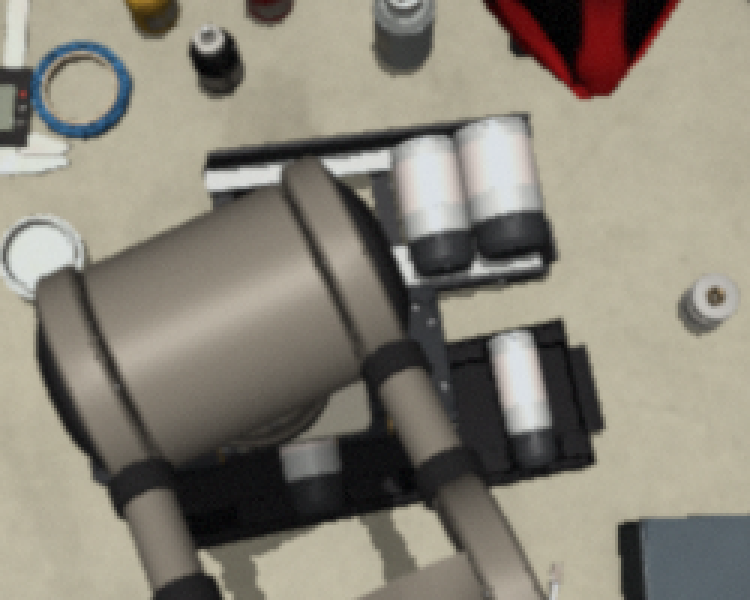

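The top view shows widest at (498,167) and wide at (430,188), touching, with caps down. Next is slim.

```bash
python3 -c "
from h import *
print(rk(cr([[431,185]]),.0563), rk(cr([[438,233]]),.0563+.023))"
python3 -m creep '[{"translation":[0.04,0.003,-0.005],"twist":[-0.034,0,0],"hand":62},{"translation":[0.09,0.003,-0.005],"twist":[-0.034,0,0],"hand":62},{"translation":[0.14,0.003,-0.005],"twist":[-0.034,0,0],"hand":62},{"translation":[0.175,0.003,-0.005],"twist":[-0.034,0,0],"hand":62},{"translation":[0.175,0.003,-0.005],"twist":[-0.034,0,0],"hand":62}]' 25
python3 -m creep '[{"translation":[0,0,0],"twist":[0,0,0],"hand":28},{"translation":[0,0,0],"twist":[0,0,0],"hand":28},{"translation":[0,0,0],"twist":[0,0,0],"hand":28},{"translation":[0,0,0],"twist":[0,0,0],"hand":28}]' 25
python3 -c "
from h import *
plan([.478,.2553,.036],.111)
plan([.6183,.2712,.17],.093)"
```

```text
[[ 14.7 -38.4]] [[-24.  -35.4]]
time: 8.25
tool_pos: [0.4766, 0.2543, 0.0389]
tool_rot: [-0.153, 1.565, 1.529]
contact_force: [0.0, 0.5, -0.7]
opening: 0.057
time: 8.65
tool_pos: [0.4782, 0.2551, 0.0411]
tool_rot: [-0.691, 1.562, 0.991]
contact_force: [0.8, 1.6, 5.0]
opening: 0.0389
shift [-0.0009, 0.0002, 0.0003] twist [-0.0, 0.007, 0.006]
shift [-0.1341, -0.1418, 0.0015] twist [0.018, 0.007, 0.006]
```

```bash
python3 -m creep '[{"translation":[-0.04,0,0],"twist":[0,0,0],"hand":28},{"translation":[-0.08,0,0],"twist":[0,0,0],"hand":28},{"translation":[-0.125,0,0],"twist":[0,0,0],"hand":28},{"translation":[-0.134,-0.03,0],"twist":[0.018,0,0],"hand":28},{"translation":[-0.134,-0.06,0],"twist":[0.018,0,0],"hand":28}]' 30
python3 -m creep '[{"translation":[0,-0.04,0],"twist":[0,0,0],"hand":28},{"translation":[0,-0.081,0.002],"twist":[0,0,0],"hand":28},{"translation":[0,-0.081,0.002],"twist":[0,0,0],"hand":28},{"translation":[0,-0.081,0.002],"twist":[0,0,0],"hand":28}]' 30
python3 -c "
from h import *
plan([.6183,.2712,.058+.020],.093)"
```

```text
time: 9.15
tool_pos: [0.5387, 0.2613, 0.1798]
tool_rot: [-0.973, 1.556, 0.691]
contact_force: [-0.8, 1.2, -1.7]
opening: 0.0382
time: 9.55
tool_pos: [0.619, 0.2704, 0.1803]
tool_rot: [-0.932, 1.557, 0.731]
contact_force: [-1.0, -0.2, -1.1]
opening: 0.0385
shift [0.0962, 0.0017, 0.0001] twist [-0.001, 0.008, 0.011]
```

```bash
python3 -m creep '[{"translation":[0.03,0.002,0],"twist":[0,0.008,0.011],"hand":28},{"translation":[0.06,0.002,0],"twist":[0,0.008,0.011],"hand":28},{"translation":[0.085,0.002,0],"twist":[0,0.008,0.011],"hand":28},{"translation":[0.094,0.002,0],"twist":[0,0.008,0.011],"hand":28},{"translation":[0.094,0.002,0],"twist":[0,0.008,0.011],"hand":28}]' 30
python3 -c "
from h import *
plan([.6183,.2712,.058+.020],.093)"
```

```text
time: 10.05
tool_pos: [0.6164, 0.2709, 0.0856]
tool_rot: [1.769, 1.568, -2.851]
contact_force: [0.9, -0.5, -0.8]
opening: 0.0383
shift [0.0016, -0.0019, 0.0001] twist [-0.0, -0.001, -0.003]
```

```bash
python3 -m creep '[{"translation":[0,0,0],"twist":[0,0,0],"hand":90},{"translation":[-0.015,0,0],"twist":[0,0,0],"hand":90},{"translation":[-0.05,0,0],"twist":[0,0,0],"hand":90},{"translation":[-0.09,0,0],"twist":[0,0,0],"hand":90},{"translation":[-0.12,0,0],"twist":[0,0,0],"hand":90}]' 30
python3 -m creep '[{"translation":[0,0.035,-0.03],"twist":[-0.018,0,0],"hand":60},{"translation":[0,0.07,-0.06],"twist":[-0.018,0,0],"hand":60},{"translation":[0,0.1,-0.095],"twist":[-0.018,0,0],"hand":60},{"translation":[0,0.13,-0.13],"twist":[-0.018,0,0],"hand":60},{"translation":[0,0.139,-0.154],"twist":[-0.018,0,0],"hand":60}]'
python3 -c "
from h import *
import pickle
s=robot.observe(); pickle.dump(s,open('w3.pkl','wb')); cv2.imwrite('pics/t5.png',robot.read_camera('top')[140:340,150:400].repeat(3,0).repeat(3,1))
plan([.494,.1052,.032],.111)"
```

```text
time: 10.55
tool_pos: [0.6172, 0.2713, 0.211]
tool_rot: [-1.312, 1.569, 0.352]
contact_force: [0.9, -0.3, 0.4]
opening: 0.0738
time: 11.05
tool_pos: [0.4906, 0.1035, 0.2131]
tool_rot: [-1.538, 1.567, 0.144]
contact_force: [1.0, 0.3, 0.4]
opening: 0.0551
shift [0.1752, -0.0027, 0.004] twist [-0.001, -0.002, 0.004]
```

View pics/t5.png

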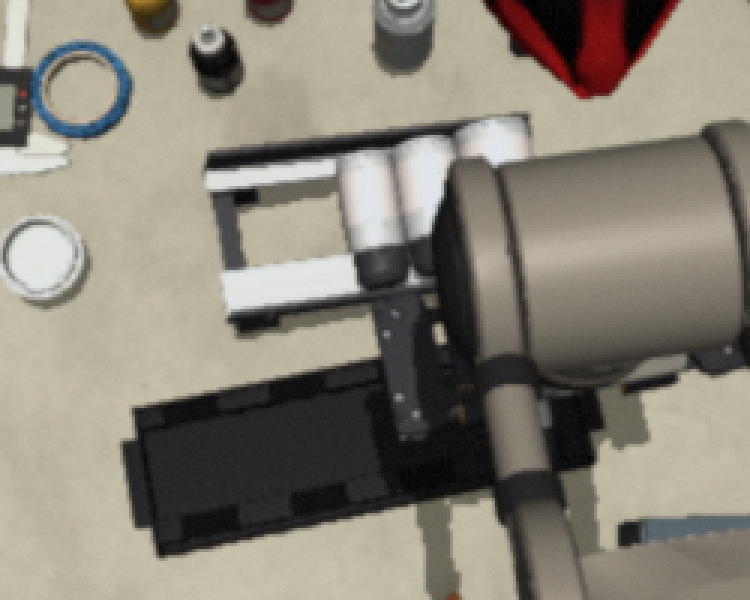

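Slim sits third at (370,198), touching the wide can. Before descending I check how tall the grey box is.

```bash
python3 - <<'E'
from h import *
for z in(.03,.06,.09,.12,.15):
    print(z,onz('top',[[358,313]],z).round(3)[0][:2],onz('side',[[185,266]],z).round(3)[0][:2])
E
python3 -m creep '[{"translation":[0.04,-0.002,0.004],"twist":[0,0,0],"hand":60},{"translation":[0.08,-0.002,0.004],"twist":[0,0,0],"hand":60}]' 25
```

```text
0.03 [0.396 0.045] [0.423 0.151]
0.06 [0.396 0.049] [0.416 0.114]
0.09 [0.395 0.054] [0.409 0.078]
0.12 [0.394 0.058] [0.403 0.041]
0.15 [0.394 0.062] [0.396 0.005]
time: 11.3
tool_pos: [0.4948, 0.105, 0.136]
tool_rot: [-1.721, 1.559, -0.042]
contact_force: [-0.3, 0.2, -0.9]
opening: 0.0555
```

```bash
python3 -m creep '[{"translation":[0.04,0,0],"twist":[0,0,0],"hand":60},{"translation":[0.08,0,0],"twist":[0,0,0],"hand":60},{"translation":[0.098,0,0],"twist":[0,0,0],"hand":60},{"translation":[0.098,0,0],"twist":[0,0,0],"hand":60}]' 25
python3 -m creep '[{"translation":[0,0,0],"twist":[0,0,0],"hand":20},{"translation":[0,0,0],"twist":[0,0,0],"hand":20},{"translation":[0,0,0],"twist":[0,0,0],"hand":20},{"translation":[0,0,0],"twist":[0,0,0],"hand":20},{"translation":[0,0,0],"twist":[0,0,0],"hand":20}]' 25
python3 -c "
from h import *
plan([.494,.1052,.032],.111)
plan([.6183,.2712,.17],.093)"
```

```text
time: 11.7
tool_pos: [0.4962, 0.1059, 0.0388]
tool_rot: [-1.64, 1.558, 0.039]
contact_force: [-0.8, 0.7, 0.2]
opening: 0.0553
time: 12.2
tool_pos: [0.4967, 0.1062, 0.0396]
tool_rot: [-1.607, 1.557, 0.072]
contact_force: [0.2, 3.2, 6.0]
opening: 0.031
shift [0.0016, 0.0028, -0.0007] twist [-0.003, -0.001, 0.014]
shift [-0.1345, -0.1406, 0.1508] twist [0.015, -0.0, 0.014]
```

```bash
python3 -m creep '[{"translation":[-0.04,0,0],"twist":[0,0,0],"hand":20},{"translation":[-0.08,0,0],"twist":[0,0,0],"hand":20},{"translation":[-0.125,0,0],"twist":[0,0,0.014],"hand":20},{"translation":[-0.145,-0.02,0.03],"twist":[0.015,0,0.014],"hand":20},{"translation":[-0.145,-0.045,0.06],"twist":[0.015,0,0.014],"hand":20}]' 30
python3 -m creep '[{"translation":[0,-0.04,0.035],"twist":[0,0,0],"hand":20},{"translation":[0,-0.08,0.07],"twist":[0,0,0],"hand":20},{"translation":[0,-0.096,0.091],"twist":[0,0,0],"hand":20},{"translation":[0,-0.096,0.091],"twist":[0,0,0],"hand":20},{"translation":[0,-0.096,0.091],"twist":[0,0,0],"hand":20}]' 30
python3 -c "
from h import *
plan([.6183,.2712,.058+.0164],.093)"
```

```text
time: 12.7
tool_pos: [0.5347, 0.1708, 0.1894]
tool_rot: [-1.607, 1.564, 0.054]
contact_force: [1.2, -0.0, -0.6]
opening: 0.0316
time: 13.2
tool_pos: [0.6217, 0.2703, 0.1888]
tool_rot: [-1.827, 1.566, -0.165]
contact_force: [-0.5, -0.8, -0.8]
opening: 0.0314
shift [0.1084, 0.0038, 0.0014] twist [-0.001, -0.001, 0.005]
```

```bash
python3 -m creep '[{"translation":[0.03,0.003,0.003],"twist":[0,0,0],"hand":20},{"translation":[0.065,0.003,0.003],"twist":[0,0,0],"hand":20},{"translation":[0.095,0.003,0.003],"twist":[0,0,0],"hand":20},{"translation":[0.1055,0.003,0.003],"twist":[0,0,0],"hand":20},{"translation":[0.1055,0.003,0.003],"twist":[0,0,0],"hand":20}]' 30
python3 -c "
from h import *
plan([.6183,.2712,.058+.0164],.093)"
```

```text
time: 13.7
tool_pos: [0.6182, 0.2714, 0.083]
tool_rot: [-2.29, 1.567, -0.629]
contact_force: [-0.2, -0.4, 0.4]
opening: 0.0311
shift [0.0026, -0.0001, -0.0002] twist [-0.003, -0.002, 0.003]
```

```bash
python3 -m creep '[{"translation":[0,0,0],"twist":[0,0,0],"hand":60},{"translation":[-0.012,0,0],"twist":[0,0,0],"hand":60},{"translation":[-0.045,0,0],"twist":[0,0,0],"hand":60},{"translation":[-0.09,0,0],"twist":[0,0,0],"hand":60},{"translation":[-0.12,0,0],"twist":[0,0,0],"hand":60}]' 30
python3 -m creep '[{"translation":[0,0.04,0.03],"twist":[0,0,0],"hand":60},{"translation":[0,0.08,0.06],"twist":[0,0,0],"hand":60},{"translation":[0,0.12,0.1],"twist":[0,0,0],"hand":60},{"translation":[0,0.15,0.13],"twist":[0,0,0],"hand":60},{"translation":[0,0.18,0.15],"twist":[0,0,0],"hand":60}]'
python3 -c "
from h import *
cv2.imwrite('pics/t6.png',robot.read_camera('top')[140:340,150:400].repeat(3,0).repeat(3,1)); cv2.imwrite('pics/s6.png',robot.read_camera('side')[150:270,140:320].repeat(4,0).repeat(4,1))"
```

```text
time: 14.2
tool_pos: [0.6185, 0.2717, 0.2082]
tool_rot: [-1.722, 1.563, -0.061]
contact_force: [0.3, 0.0, -0.0]
opening: 0.0552
time: 14.7
tool_pos: [0.4236, 0.4067, 0.2087]
tool_rot: [-1.484, 1.561, 0.179]
contact_force: [1.1, 0.9, 0.3]
opening: 0.0551
```

View pics/t6.png

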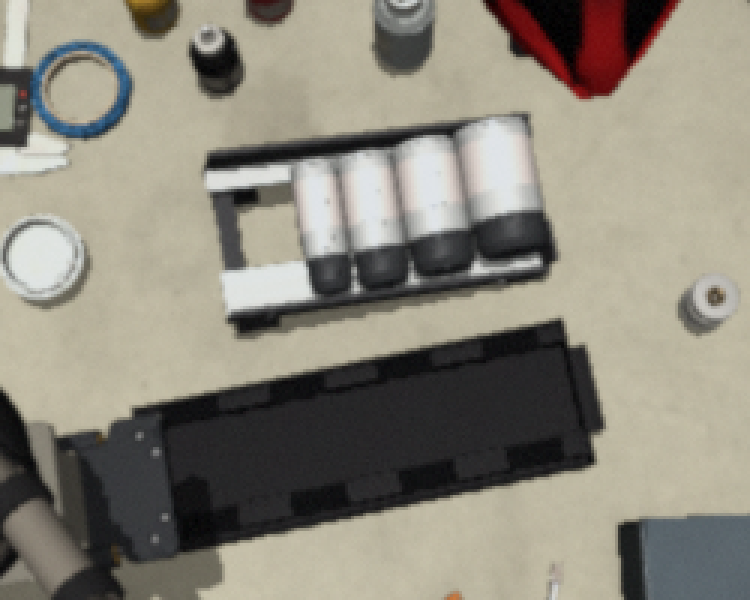

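View pics/s6.png

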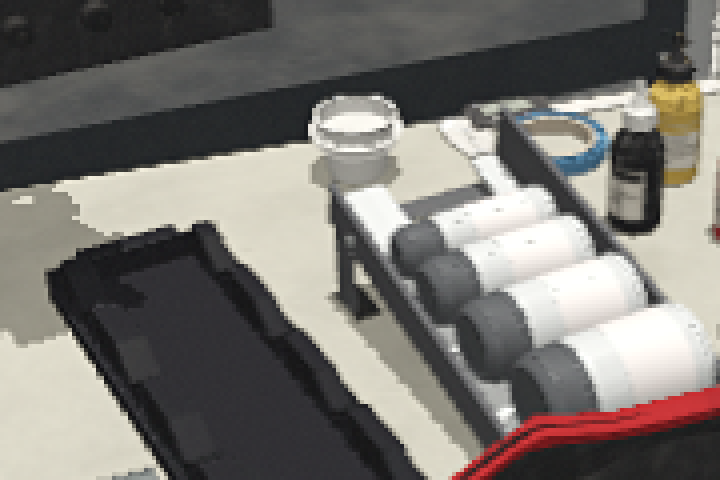

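All four lie in one row, widest at the stop, caps at the low wall. I check the positions and that they are at rest before handing in.

```bash
python3 -m creep '[{"translation":[0,0,0],"twist":[0,0,0],"hand":60},{"translation":[0,0,0],"twist":[0,0,0],"hand":60},{"translation":[0,0,0],"twist":[0,0,0],"hand":60},{"translation":[0,0,0],"twist":[0,0,0],"hand":60},{"translation":[0,0,0],"twist":[0,0,0],"hand":60}]'
python3 - <<'E'
from h import *
a=robot.read_camera('top'); b=cv2.imread('pics/t6.png')[1::3,1::3]
print('moved px>25:',int((cv2.absdiff(a[175:245,215:340],b[35:105,65:190]).max(2)>25).sum()))
# body middle and cap joint (crop px), z of axis, radius, wanted y
for n,c,j,z,r,y in(('widest',(500,166),(507,216),.0494,.0265,-87.6),('wide',(431,185),(439,233),.0563,.023,-38.6),('slim',(370,198),(379,247),.0617,.0195,3.6),('slimmest',(322,208),(329,256),.0657,.016,38.8)):
    J=rk(cr([j]),z+r)[0]; C=rk(cr([c]),z+r*.7)[0]
    print(n,'y',C[1],'want',y,'x from joint',J[0]+34,'x from body',C[0])
E
```

```text
time: 15.3
tool_pos: [0.4226, 0.4066, 0.2085]
tool_rot: [-1.531, 1.563, 0.134]
contact_force: [-0.3, -0.6, 0.2]
opening: 0.0549
moved px>25: 0
widest y -86.5 want -87.6 x from joint 13.600000000000001 x from body 16.4
wide y -37.4 want -38.6 x from joint 9.8 x from body 10.9
slim y 4.9 want 3.6 x from joint 7.399999999999999 x from body 8.9
slimmest y 38.0 want 38.8 x from joint 7.5 x from body 7.7
```

All within limits and at rest, so I hand in.

```bash
python3 -c "
from cell import robot
print(robot.hand_in())"
```

```text
the job is handed in; nothing more can be done
None
```

I put the four cans in the rack one at a time (widest, wide, slim, slimmest), each with its cap at the low wall, and handed the job in at about 15.4 s of the 80 s. `hand_in` gives no verdict, so success rests on the checks below.

| Can | y along lane, measured (wanted), mm | x from the middle line, mm (limits 3–25) |
|---|---|---|
| widest | -86.5 (-87.6) | 13.6–16.4 |
| wide | -37.4 (-38.6) | 9.8–10.9 |
| slim | 4.9 (3.6) | 7.4–8.9 |
| slimmest | 38.0 (38.8) | about 7.5 |

- **Position:** all four are within about 1.3 mm of their places along the lane (limit 12 mm). The two x estimates differ by up to 3 mm for the widest can, still inside the limits. The top and side views show them square across the lane; I did not measure the angle or the height.
- **At rest:** two pictures about half a second apart showed no change in the rack.
- **Surroundings:** the gripper was clear of everything. The siphon jar, mixing cup and spray bottle look unmoved in the top view.

No check failed. The first rack fit was off by up to about 2.4 mm at its corners. The wrist view mostly agreed to within about 4 mm.

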